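# Stamp the strip pouch and ease the press arm back up

### The arm

A 6-joint arm with a two-finger parallel gripper is mounted at the origin on a cart in front of the work surface, level with it; the furniture and walls round the work are solid. World frame = base frame: x ahead of the robot, y to its left, z up, the work surface at z = 0. Lengths are in m, angles in rad, forces in N, time in s.
With the tool pointing down it reaches from about 0.35 to 0.975 m from the base axis. Payload 4.9 kg.
Tool frame: the origin (TCP) lies at the very end of the fingers, on their centre line; the grasp point (between the pads) lies 19 mm behind it; z points along the fingers, x is the direction in which the jaws open and shut, and the axes are right-handed (so a half turn about z gives the same grasp; the last joint's range is limited). The gripper opens to 85 mm and grips with 20 to 120 N. Pads are 22 mm wide; open, the fingers measure 114 mm over their backs; the gripper's body (76 mm by 85 mm) begins 54 mm behind the grasp point. The pads swing forward as they close: fully open they stand 13 mm farther back than shut.
Start: joints at [-1.422, 0.053, 1.613, -0, 1.476, -0.119], TCP at [0.165, -0.603, 0.231] pointing down, gripper open.
Joint ranges: [-3.01, 3.01], [-1.01, 2.22], [0.06, 2.58], [-1.02, 4.17], [0.09, 2.62], [-3.14, 3.14]. Speed limits (rad/s): [2.57, 2.57, 3.14, 3.14, 3.14, 3.14].

### API

Orientations are given as a rotation vector (axis times angle).
In Python, from station import readout, viewer, ctrl, nets gives the robot as it stands. The module is installed in compiled form; this text tells all that it offers.
- The arm moves only by the tool step_arm, never from a script. Its argument "moves" is a list that holds one entry, the list of rows, each a list of 4 numbers: the shift along the world's x, y, z in cm, then the turn about the world's z in rad. In form: [[[dx, dy, dz, yaw], ...]]. A call has 1 to 10 rows; each row shifts and turns the commanded pose from where the row before left it; what a row does not reach is not made up. A row lasts 1/12 s, in which the tool goes at most 41.7 mm and 7.16 degrees, less where a joint would pass 70% of its speed; a pose out of reach is approached as far as the arm can. A call is refused whole if a number of a shift passes 4.17 or a number of a turn 0.125, either way. A call with a gripper value outside its range is refused whole. "grip" is the closure, from 0 (fully open) to 1 (shut), set as the call begins (left out, the last holds). The fingers move at their own pace and stop on an object; "squeeze" is the grip in N (left out, the last holds). Time passes only in rows, so rows that do not move let the fingers close. It gives the time, the measured TCP pose, the force and the opening at its end, in the units of the state.
- readout.get_obs(): the state, without advancing time (a new reading comes with each control period).
- viewer.get_image(name): name is "scene" or "top" or "wrist"; returns the picture (384x512x3 uint8, blue, green, red); there is no depth.
- viewer.calibration(name): a dict with "camera_matrix" (3x3 intrinsics, pixels), "R" (3x3) and "t" (3): a world point X has camera coordinates R X + t. Camera axes: x right, y down, z forward; pixel columns grow to the right and rows downward; lengths in m; the calibration is good to about 2 mm. A picture is of the moment at which its call begins: read the wrist's pose just before it. calibration takes no time and is no camera call; for the wrist camera it gives the pose at the moment of the call.
- ctrl.finish_job(): hands the job in, once; it reports no verdict.
Trained networks look in the newest picture that a camera, given by its name, has taken for a name from the list of things; names that differ only in an ending like _2 or _b are one class to them, and where a whole thing is asked for, a point or a joint stands for the part that bears it (a point fixed in the world has none). Each returns a list of dicts, best first, with "confidence" (0 to 1); they miss things now and then, are a little off and sometimes report something else, mostly with a low value. They report only what shows in the picture. A call takes as long as a camera call.
- nets.masks_of(camera, thing): "region" (384x512 bool, what is visible of it) and "box" ([left, top, right, bottom] in pixels, round what is visible of it).
- nets.pinpoint(camera, thing): "at" ([column, row] in pixels: a listed point, or the origin of a listed thing).
The state is a dict: "t": time; "q": joint angles; "dq": joint speeds; "effort": joint torques, N m; "tool_pos": TCP position; "tool_rot": TCP orientation; "contact_force": force on the tool from outside, world axes, zero at the start; "wrist_torque": the same for the moment, N m; "opening": finger opening in m.
Only numpy, scipy, OpenCV 4.12 (cv2) and the standard library are available. Lean on these libraries where they do the work, as an engineer would, in place of code of your own. Each camera call takes 0.05 s, during which the arm holds its last target. There are 200 camera calls.

### The job

Two identical hand presses stand on the bench; in one of them a test-strip pouch lies under the stamp, the other is empty. Press the arm of the loaded press right down so that its stamp bears firmly on the pouch, hold it there for a moment, then let the sprung arm come back up slowly all the way to its raised rest, never letting it snap up. Do not press the empty press's arm, do not shift the pouch, and leave the press free.

Things in the scene. Friction and masses are not known exactly. Their poses are not given: they have to be found in the camera images.
- press_pad (a point): Top centre of the black palm pad (52 along arm x 40 mm, flat) at the front of the loaded press's steel arm. Arm up: 142 mm over the table, 136 mm in front of the hinge axle, pad sloping up to the front 23 deg. Arm down: pad level, 83 mm over the table, 155 mm in front of the axle (66 mm high): an arc, 59 mm down, 19 mm forward. Arm up: x axis level, pad towards hinge; y along axle; z up.
- press_arm (a joint): Arm angle of the loaded press, rad: 0 = up at its stop, grows as pressed; the stamp meets the pouch at about 0.40. A spring drives it up: 4 N at the pad when up, 9 N when down; push some 5 to 12 N more to bear firmly on the pouch. Let go, it flies up; rising faster than 0.8 rad/s (120 mm/s at the pad) is snapping. Base grey, 200 x 70 mm, fast to the table.
- strip_pouch: Flat rigid silver-grey strip pouch with a label, 30 x 85 x 4 mm, loose; origin at the centre of its underside, long side along its y. It lies crosswise on the loaded press's black rubber bed, 20 mm above the table, between two low ribs under the stamp's rubber foot, about 90 mm in front of the axle; it shows on both sides of the arm.
- spare_arm (a joint): Arm angle of the other, empty press, the same in shape and size, rad: 0 = up. It stands 120 to 190 mm to the left or right of the loaded one, with no pouch on its bed; leave it alone.

How it is judged:
On the way:
1. the arm is right down (beyond 0.37 rad) and the stamp bears on the pouch with more than 2 N, for 0.3 s (value of joint press_arm above 0.37 rad and contact force between press_arm and strip_pouch above 2 N), for 0.3 s.
At the end, for the whole second after the job is handed in: Both press arms are fully up (within 0.04 rad of their rest) and the pouch lies still on its bed within 12 mm of where it was (value of joint each of press_arm, spare_arm below 0.04 rad and distance of strip_pouch from where it was at the start of the episode below 0.012 m and linear speed of strip_pouch below 0.02 m/s); the robot touches nothing.
It fails at once if the arm of the loaded press snaps up (rises faster than 0.8 rad/s) (velocity of joint press_arm below -0.8 rad/s).
It fails at once if the arm of the empty press is pressed by more than 0.1 rad (value of joint spare_arm above 0.1 rad).
It fails at once if the pouch is shifted by more than 12 mm (distance of strip_pouch from where it was at the start of the episode above 0.012 m).
It also fails if it takes over 38 s, if anything falls off the work surface, if the arm or the gripper's body presses on something with over 40 N, if the wrist force passes 120 N, or if a joint passes its speed limit or range.

## Working session

There is one attempt and no reset: what is moved stays moved. The work goes in short steps, Python scripts to look and compute and a tool call to move; the robot and the scene stay as the last step left them, time stands still between calls to the robot, and variables do not carry over. Pictures are saved under pics/ and viewed, about 8 in all and at most 12, crops included, and the job is handed in when it is done.

Besides the shell and the picture viewer there is one more tool, called after "Emit:" by a JSON object that holds its "fn" and its "kwargs", one argument or row to a line. step_arm: Moves the arm, as the interface text tells. Its arguments: {"type":"object","properties":{"moves":{"type":"array","items":{"type":"array","items":{"type":"array","items":{"type":"number"}}}},"grip":{"type":"number"},"squeeze":{"type":"number"}},"required":["moves"]}

```bash
mkdir -p pics; python3 - <<'E'
from station import readout, viewer, nets
import cv2,numpy as np
o=readout.get_obs();print(o['t'],o['tool_pos'],o['tool_rot'],o['opening'])
ims=[]
for c in['scene','top']:
    im=viewer.get_image(c).copy();k=viewer.calibration(c);print(c,k['camera_matrix'].tolist(),k['R'].tolist(),k['t'].tolist())
    cv2.imwrite(f'pics/{c}1.png',im)
    for th in['press_pad','strip_pouch','press_arm','spare_arm']:
        print(th,[(np.round(d['at'],1).tolist(),round(d['confidence'],2)) for d in nets.pinpoint(c,th)][:4],[(np.array(d['box']).tolist(),round(d['confidence'],2)) for d in nets.masks_of(c,th)][:4])
E
```

```text
0.0 [ 0.16531106 -0.60208885  0.23004942] [-2.49694412e+00  1.90412078e+00  2.34011942e-03] 0.08511866037322746
scene [[382.66695717013505, 0.0, 258.1251909025037], [0.0, 382.66695717013505, 194.3180698671983], [0.0, 0.0, 1.0]] [[-0.8257440471178925, -0.5640179079237204, 0.005528850758795967], [-0.24830568390541777, 0.35469297123116045, -0.9014084443244769], [0.5064494604495358, -0.745705501991611, -0.4329344619105911]] [0.3474603501973652, 0.31107746937044123, 0.44012966412030713]
press_pad [([317.6, 172.2], 0.96), ([298.5, 219.9], 0.3)] [([272.5, 171.2, 335.3, 206.3], 0.75)]
strip_pouch [([300.6, 219.4], 0.62)] [([286.5, 210.5, 311.3, 226.3], 0.47)]Traceback (most recent call last):
  File "<stdin>", line 9, in <module>
ValueError: it knows: press_pad, strip_pouch
```

```bash
python3 - <<'E'
from station import readout, viewer, nets
import cv2,numpy as np
c='top'
im=viewer.get_image(c).copy();k=viewer.calibration(c);print(c,k['camera_matrix'].tolist(),k['R'].tolist(),k['t'].tolist())
for th in['press_pad','strip_pouch']:
    print(th,[(np.round(d['at'],1).tolist(),round(d['confidence'],2)) for d in nets.pinpoint(c,th)][:4],[(np.array(d['box']).tolist(),round(d['confidence'],2)) for d in nets.masks_of(c,th)][:4])
s=cv2.imread('pics/scene1.png')
cv2.imwrite('pics/a.png',np.vstack([cv2.resize(s[120:270,180:400],(800,545))]))
cv2.imwrite('pics/b.png',cv2.resize(im,(800,600)))
E
```

```text
top [[361.227758141267, 0.0, 253.9892224421076], [0.0, 361.227758141267, 188.42475416287778], [0.0, 0.0, 1.0]] [[-0.005591018100644326, -0.9990745014403627, -0.04264834215170725], [-0.9851466487647754, 0.01282275795874947, -0.1712356776663777], [0.17162406866209218, 0.041057489572819086, -0.9843065892321594]] [-0.2103496906196518, 0.5664227507627633, 0.8946503829928029]
press_pad [([293.9, 223.4], 0.9)] [([283.3, 167.1, 307.6, 235.5], 0.71)]
strip_pouch [([290.8, 206.7], 0.73)] [([273.7, 201.9, 303.2, 215.8], 0.72)]
```

View pics/a.png

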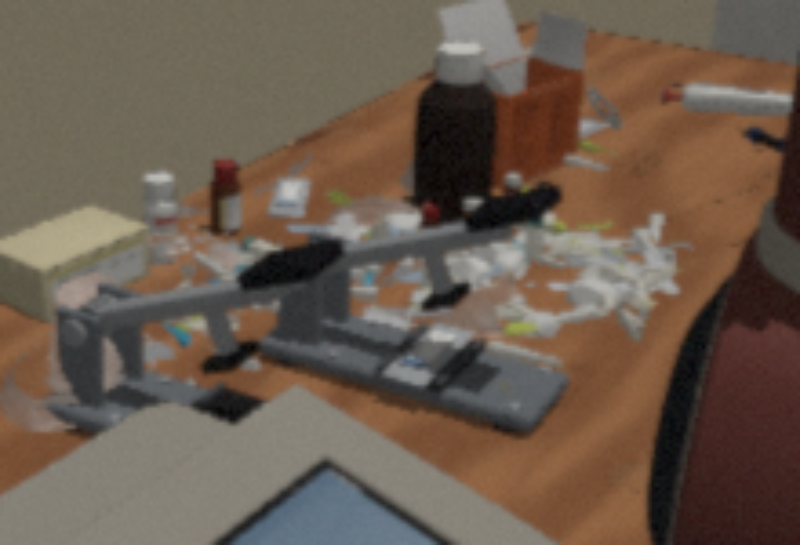

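View pics/b.png

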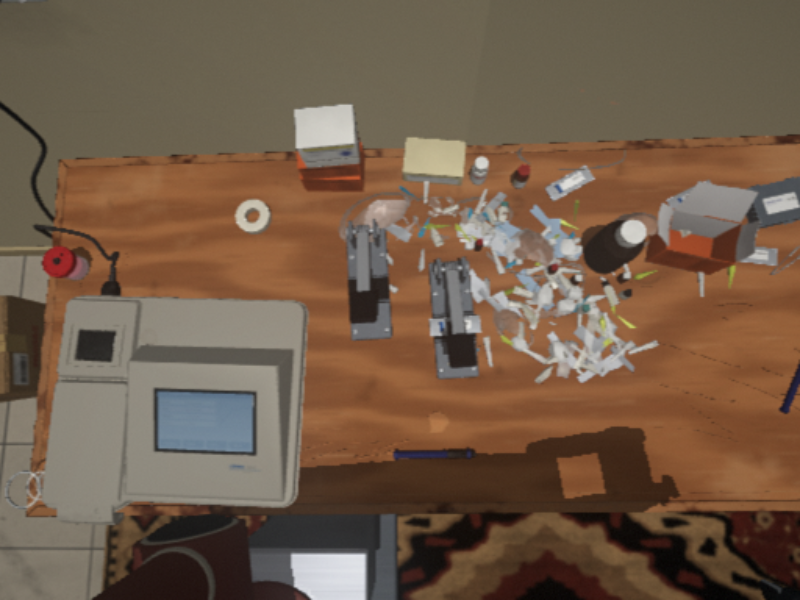

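The loaded press is the right-hand one in the top view: its pouch shows at about (291,207) and its pad at (294,223). In the scene view it is the rear one, with its pad at (318,172). The empty press is the left one, with its pad at about (235,183) in the top view. Next I triangulate.

```bash
cat > h.py <<'E'
import numpy as np
from station import viewer
def P(c):
    k=viewer.calibration(c);return np.array(k['camera_matrix']),np.array(k['R']),np.array(k['t'])
def ray(c,uv):
    K,R,t=P(c);d=R.T@np.linalg.solve(K,[*uv,1]);return -R.T@t,d/np.linalg.norm(d)
def atz(c,uv,z):
    o,d=ray(c,uv);return o+d*(z-o[2])/d[2]
def tri(obs):
    A=0;b=0
    for c,uv in obs:
        o,d=ray(c,uv);M=np.eye(3)-np.outer(d,d);A=A+M;b=b+M@o
    X=np.linalg.solve(A,b);return X,[np.linalg.norm((np.eye(3)-np.outer(ray(c,uv)[1],ray(c,uv)[1]))@(X-ray(c,uv)[0])) for c,uv in obs]
def proj(c,X):
    K,R,t=P(c);p=K@(R@np.array(X)+t);return p[:2]/p[2]
E
python3 - <<'E'
from h import *
print('pad',tri([('scene',(317.6,172.2)),('top',(293.9,223.4))]))
print('pad top@.142',atz('top',(293.9,223.4),.142),'scene',atz('scene',(317.6,172.2),.142))
print('pouch',tri([('scene',(300.6,219.4)),('top',(290.8,206.7))]),atz('top',(290.8,206.7),.022))
s=.64
for n,uv,z in[('baseFL',(439,378),.01),('baseFR',(479,376),.01),('hingeL',(433,262),.066),('hingeR',(467,259),.066),('sp pad',(368,305),.135),('spFL',(353,339),.01),('spFR',(391,337),.01)]:
    print(n,atz('top',(uv[0]*s,uv[1]*s),z).round(3))
print('base',proj('top',[0,0,0])/s)
import cv2
im=viewer.get_image('top');c=im[155:250,210:320];cv2.imwrite('pics/c.png',cv2.resize(c,None,fx=6,fy=6,interpolation=cv2.INTER_CUBIC))
E
```

```text
pad (array([ 0.46866101, -0.30808827,  0.14832276]), [np.float64(0.004013468912665151), np.float64(0.004013468912665225)])
pad top@.142 [ 0.46545272 -0.31011821  0.142     ] scene [ 0.47903514 -0.32105841  0.142     ]
pouch (array([ 0.51539028, -0.31351308,  0.01300514]), [np.float64(0.004400529771804554), np.float64(0.00440052977180468)]) [ 0.51834338 -0.31119974  0.022     ]
baseFL [ 0.427 -0.284  0.01 ]
baseFR [ 0.43  -0.351  0.01 ]
hingeL [ 0.614 -0.276  0.066]
hingeR [ 0.618 -0.332  0.066]
sp pad [ 0.533 -0.176  0.135]
spFL [ 0.494 -0.139  0.01 ]
spFR [ 0.497 -0.204  0.01 ]
base [264.15243255 651.7593108 ]
```

View pics/c.png

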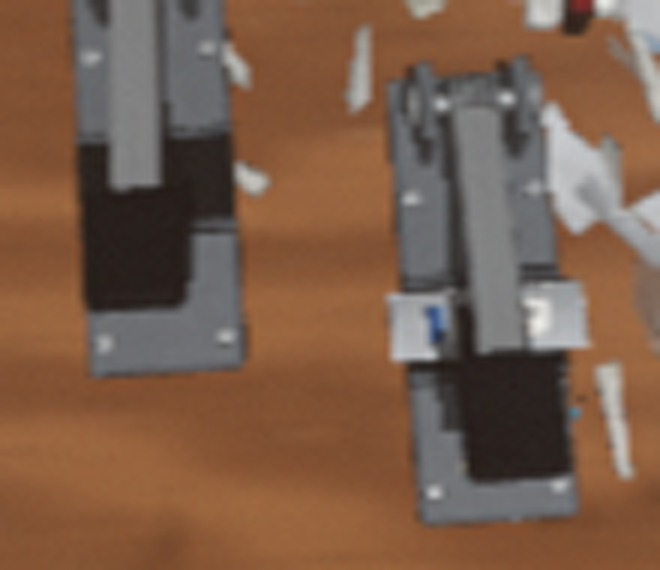

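```bash
python3 - <<'E'
from h import *
f=lambda u,v:(210+(u+.5)/6-.5,155+(v+.5)/6-.5)
for n,p,z in[('RL',(462,355),.132),('RR',(567,350),.132),('FR',(573,473),.152),('FL',(468,480),.152)]:print(n,atz('top',f(*p),z).round(4))
c=np.mean([atz('top',f(*p),z) for p,z in[((462,355),.132),((567,350),.132),((573,473),.152),((468,480),.152)]],0);print('c',c,proj('scene',c))
for n,p,z in[('bFL',(420,522),.015),('bFR',(578,515),.015),('bRL',(391,130),.015),('scrFL',(434,492),.015),('scrRL',(411,198),.015),('scrFR',(559,487),.015),('scrRR',(534,187),.015),('hL',(415,95),.066),('hR',(525,90),.066),('pouchL',(390,327),.024),('pouchR',(586,314),.024)]:print(n,atz('top',f(*p),z).round(4))
# base pt of robot/obs
E
```

```text
RL [ 0.4887 -0.2945  0.132 ]
RR [ 0.4902 -0.3348  0.132 ]
FR [ 0.4421 -0.3338  0.152 ]
FL [ 0.4398 -0.2947  0.152 ]
c [ 0.4652074  -0.31445979  0.142     ] [321.90553893 174.49252915]
bFL [ 0.428  -0.2804  0.015 ]
bFR [ 0.4306 -0.3488  0.015 ]
bRL [ 0.6021 -0.2705  0.015 ]
scrFL [ 0.4409 -0.2867  0.015 ]
scrRL [ 0.571  -0.2789  0.015 ]
scrFR [ 0.4427 -0.3409  0.015 ]
scrRR [ 0.5753 -0.3336  0.015 ]
hL [ 0.6065 -0.28    0.066 ]
hR [ 0.608  -0.3267  0.066 ]
pouchL [ 0.5123 -0.2685  0.024 ]
pouchR [ 0.5171 -0.354   0.024 ]
```

Emit:
{"fn": "step_arm", "kwargs": {
  "moves": [
    [[3, 3, 0, -0.11], [3, 3, 0, -0.1], [3, 3, 0, 0], [3, 3, 0, 0], [3, 3, 0, 0], [3, 3, 0, 0], [3, 3, 0, 0], [3, 3, 0, 0], [3, 3, 0, 0], [3, 2, 0, 0]]
  ],
  "grip": 1
}}

```text
t: 1.38
tool_pos: [0.4618, -0.315, 0.2317]
tool_rot: [-2.285, 2.155, -0.001]
contact_force: [0.0, -1.1, 0.6]
opening: -0.0004
```

Emit:
{"fn": "step_arm", "kwargs": {
  "moves": [
    [[0.5, 0.2, -2, 0], [0, 0, -2, 0], [0, 0, -1.5, 0], [0, 0, -0.5, 0], [0, 0, -0.3, 0], [0, 0, 0, 0], [0, 0, 0, 0]]
  ]
}}

```text
t: 1.97
tool_pos: [0.4659, -0.3162, 0.1695]
tool_rot: [-2.284, 2.157, -0.003]
contact_force: [0.6, -0.6, 0.5]
opening: -0.0002
```

```bash
python3 - <<'E'
from h import *
from station import readout,nets
import cv2
o=readout.get_obs();print(o['tool_pos'],o['contact_force'])
a=viewer.get_image('top')[155:250,240:320];b=viewer.get_image('scene')[130:225,280:360]
print(proj('top',o['tool_pos']),proj('scene',o['tool_pos']))
cv2.imwrite('pics/d.png',cv2.resize(np.hstack([a,b]),None,fx=5,fy=5,interpolation=cv2.INTER_CUBIC))
E
```

```text
[ 0.46585819 -0.3161736   0.1694646 ] [ 0.57935573 -0.55668554  0.52816762]
[297.48258152 222.2432596 ] [322.95292303 162.59950289]
```

View pics/d.png

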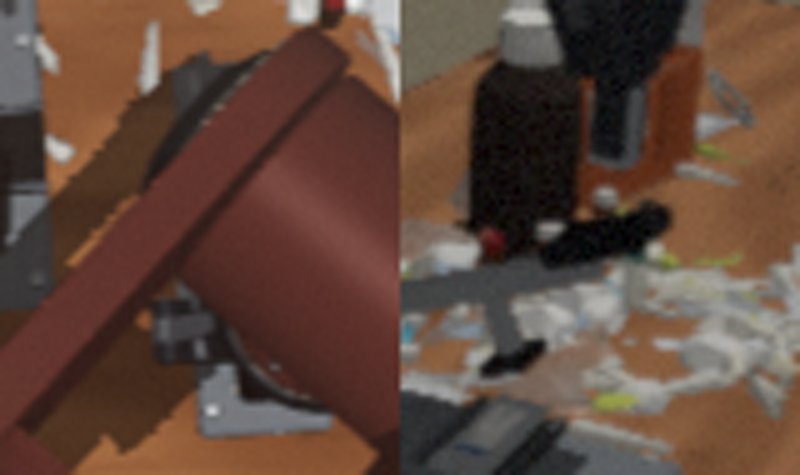

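The right half of the picture shows the fingertips at about (615,163), right above the pad centre at (610,232). I'll come down gently onto the pad.

Emit:
{"fn": "step_arm", "kwargs": {
  "moves": [
    [[0.1, 0.3, -0.8, 0], [0, 0, -0.5, 0], [0, 0, -0.4, 0], [0, 0, -0.3, 0], [0, 0, -0.2, 0], [0, 0, -0.2, 0], [0, 0, 0, 0]]
  ]
}}

```text
t: 2.65
tool_pos: [0.4668, -0.3127, 0.1448]
tool_rot: [-2.285, 2.156, -0.001]
contact_force: [-0.6, 0.9, 3.6]
opening: 0.0002
```

Emit:
{"fn": "step_arm", "kwargs": {
  "moves": [
    [[-0.15, -0.01, -0.3, 0], [-0.15, -0.01, -0.3, 0], [-0.14, -0.01, -0.3, 0], [-0.14, -0.01, -0.3, 0], [-0.13, -0.01, -0.3, 0], [-0.12, -0.01, -0.3, 0], [-0.11, 0, -0.3, 0], [-0.11, 0, -0.3, 0], [-0.1, 0, -0.3, 0], [-0.1, 0, -0.3, 0]]
  ]
}}

```text
t: 3.48
tool_pos: [0.4542, -0.3136, 0.1146]
tool_rot: [2.284, -2.156, 0.002]
contact_force: [0.7, 0.6, 7.2]
opening: -0.0002
```

Emit:
{"fn": "step_arm", "kwargs": {
  "moves": [
    [[-0.1, 0, -0.3, 0], [-0.09, 0, -0.3, 0], [-0.08, 0, -0.3, 0], [-0.07, 0, -0.3, 0], [-0.06, 0, -0.3, 0], [-0.05, 0, -0.3, 0], [-0.05, 0, -0.3, 0], [-0.04, 0, -0.3, 0], [-0.03, 0, -0.3, 0], [0, 0, 0, 0]]
  ]
}}

```text
t: 4.32
tool_pos: [0.4482, -0.3139, 0.0875]
tool_rot: [2.284, -2.156, 0.002]
contact_force: [-2.3, 1.1, 7.8]
opening: 0.0
```

Emit:
{"fn": "step_arm", "kwargs": {
  "moves": [
    [[-0.01, 0, -0.15, 0], [-0.01, 0, -0.15, 0], [-0.01, 0, -0.1, 0], [0, 0, 0, 0], [0, 0, 0, 0]]
  ]
}}

```text
t: 4.73
tool_pos: [0.4478, -0.3139, 0.084]
tool_rot: [2.284, -2.155, 0.001]
contact_force: [-2.6, 0.3, 8.2]
opening: 0.0002
```

Emit:
{"fn": "step_arm", "kwargs": {
  "moves": [
    [[0, 0, -0.1, 0], [0, 0, -0.05, 0], [0, 0, 0, 0], [0, 0, 0, 0]]
  ]
}}

```text
t: 5.07
tool_pos: [0.4477, -0.3139, 0.0834]
tool_rot: [2.284, -2.155, 0.0]
contact_force: [-4.5, 2.4, 13.9]
opening: 0.0001
```

Emit:
{"fn": "step_arm", "kwargs": {
  "moves": [
    [[0, 0, -0.06, 0], [0, 0, 0, 0], [0, 0, 0, 0], [0, 0, 0, 0]]
  ]
}}

```text
t: 5.4
tool_pos: [0.4478, -0.3139, 0.0833]
tool_rot: [2.284, -2.155, -0.0]
contact_force: [-6.4, 2.7, 16.2]
opening: -0.0001
```

Emit:
{"fn": "step_arm", "kwargs": {
  "moves": [
    [[0, 0, -0.07, 0], [0, 0, 0, 0], [0, 0, 0, 0], [0, 0, 0, 0], [0, 0, 0, 0], [0, 0, 0, 0], [0, 0, 0, 0], [0, 0, 0, 0], [0, 0, 0, 0], [0, 0, 0, 0]]
  ]
}}

```text
t: 6.23
tool_pos: [0.4478, -0.314, 0.0833]
tool_rot: [2.284, -2.155, -0.001]
contact_force: [-7.3, 4.3, 18.9]
opening: 0.0001
```

```bash
python3 - <<'E'
from h import *
import cv2
b=viewer.get_image('scene')[130:260,230:390]
cv2.imwrite('pics/e.png',cv2.resize(b,None,fx=4.5,fy=4.5,interpolation=cv2.INTER_CUBIC))
E
```

```text
(no output)
```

View pics/e.png

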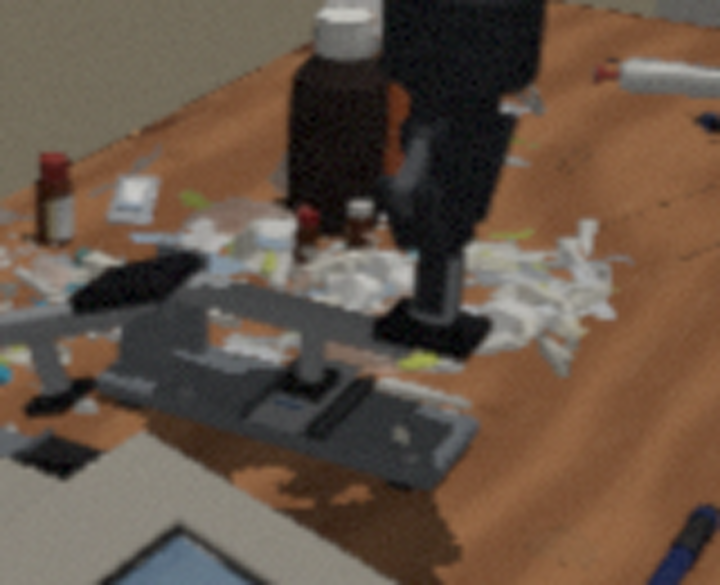

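The pad is level under the fingertips at about (435,325), and the stamp's foot sits on the pouch at (305,385). Wrist force is 19 N, about 10 N over the spring. Now I let it rise slowly along the same arc.

Emit:
{"fn": "step_arm", "kwargs": {
  "moves": [
    [[0, 0, 0.07, 0], [0, 0, 0.07, 0], [0, 0, 0.07, 0], [0, 0, 0.1, 0], [0.01, 0, 0.15, 0], [0.02, 0, 0.2, 0], [0.03, 0, 0.2, 0], [0.03, 0, 0.2, 0], [0.04, 0, 0.2, 0], [0.05, 0, 0.2, 0]]
  ]
}}

```text
t: 7.12
tool_pos: [0.4496, -0.3138, 0.0959]
tool_rot: [2.284, -2.155, 0.001]
contact_force: [-2.4, 0.5, 7.4]
opening: -0.0002
```

Emit:
{"fn": "step_arm", "kwargs": {
  "moves": [
    [[0.05, 0, 0.2, 0], [0.05, 0, 0.2, 0], [0.06, 0, 0.2, 0], [0.06, 0, 0.2, 0], [0.06, 0, 0.2, 0], [0.07, 0, 0.2, 0], [0.07, 0, 0.2, 0], [0.07, 0, 0.2, 0], [0.07, 0, 0.2, 0], [0.07, 0, 0.2, 0]]
  ]
}}

```text
t: 7.95
tool_pos: [0.4554, -0.3136, 0.1154]
tool_rot: [2.283, -2.155, -0.001]
contact_force: [-3.2, 1.3, 7.6]
opening: 0.0002
```

Emit:
{"fn": "step_arm", "kwargs": {
  "moves": [
    [[0.08, 0, 0.2, 0], [0.08, 0, 0.2, 0], [0.08, 0, 0.2, 0], [0.08, 0, 0.2, 0], [0.09, 0.01, 0.2, 0], [0.09, 0.01, 0.2, 0], [0.09, 0.01, 0.2, 0], [0.1, 0.01, 0.2, 0], [0.1, 0.01, 0.2, 0], [0.1, 0.01, 0.2, 0]]
  ]
}}

```text
t: 8.78
tool_pos: [0.4647, -0.3132, 0.1354]
tool_rot: [2.283, -2.155, 0.001]
contact_force: [-1.3, 0.2, 6.0]
opening: 0.0004
```

Emit:
{"fn": "step_arm", "kwargs": {
  "moves": [
    [[0.1, 0.01, 0.18, 0], [0.1, 0.01, 0.18, 0], [0.1, 0.01, 0.18, 0], [0.1, 0.01, 0.18, 0], [0.1, 0.01, 0.18, 0], [0.08, 0, 0.15, 0], [0.05, 0, 0.15, 0], [0, 0, 0.15, 0], [0, 0, 0.15, 0], [0, 0, 0.15, 0]]
  ]
}}

```text
t: 9.62
tool_pos: [0.4711, -0.3118, 0.1511]
tool_rot: [-2.285, 2.156, 0.001]
contact_force: [0.6, 0.4, 0.3]
opening: -0.0001
```

Contact is released: force is near zero at z = 0.151. I'll move up and clear.

Emit:
{"fn": "step_arm", "kwargs": {
  "moves": [
    [[0, 0, 0.3, 0], [0, 0, 0.5, 0], [0, 0, 1, 0], [0, 0, 2, 0], [0, 0, 3, 0], [-2, -2, 1, 0], [-3, -3, 0, 0], [-3, -3, 0, 0], [-3, -3, 0, 0], [0, 0, 0, 0]]
  ]
}}

```text
t: 10.45
tool_pos: [0.3587, -0.4248, 0.2311]
tool_rot: [2.275, -2.162, 0.002]
contact_force: [-0.2, 0.9, -0.5]
opening: 0.0002
```

```bash
python3 - <<'E'
from h import *
from station import readout,nets
import cv2
o=readout.get_obs();print(o['t'],o['tool_pos'],o['contact_force'],abs(o['dq']).max())
for c in['scene','top']:
    im=viewer.get_image(c).copy()
    print(c,[[(np.round(d['at'],1).tolist(),round(d['confidence'],2)) for d in nets.pinpoint(c,th)][:2] for th in['press_pad','strip_pouch']])
    if c=='scene':b=im[120:230,230:350]
    else:b=np.hstack([b,im[145:255,220:320]])
cv2.imwrite('pics/f.png',cv2.resize(b,None,fx=3.6,fy=3.6,interpolation=cv2.INTER_CUBIC))
E
```

```text
10.45 [ 0.35874985 -0.42484003  0.2310669 ] [-0.16322448  0.88960601 -0.53607936] 0.08458907368525416
scene [[([321.6, 174.1], 0.61)], [([299.1, 218.1], 0.47)]]
top [[([295.2, 220.0], 0.72)], [([289.9, 205.3], 0.58)]]
```

View pics/f.png

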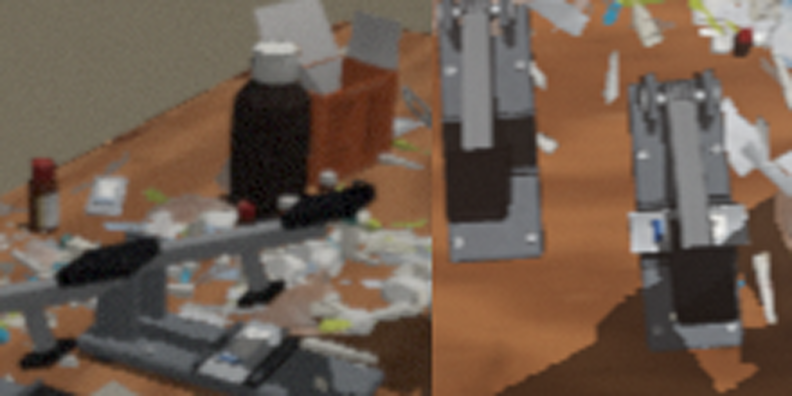

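Both press arms are fully up, with the loaded pad at (322,174) in the scene view. The pouch is in place between its ribs, and the robot is clear. Handing in.

```bash
python3 -c "
from station import ctrl;print(ctrl.finish_job())"
```

```text
the job is handed in; nothing more can be done
None
```

I pressed the loaded press (the right-hand one in the top view) right down, held it, let it rise slowly to its rest, and handed the job in at about 10.7 s of robot time. No verdict is reported, so the following rests on my own checks.

- **Pressing:** The closed fingertips followed the pad's arc down. The tool stopped at z = 83 mm, which is the given arm-down height, with 14 to 19 N at the wrist for about 1 s. That is roughly 5 to 10 N over the spring. The picture showed the stamp's foot on the pouch and the pad level.
- **Release:** The fingers let the arm up along the same arc at about 25 mm/s at the pad, well below the 120 mm/s limit. Contact force faded to about 0 at the top.
- **Last checks:** Both arms look fully up, and the empty press was never touched. The pouch lies between its ribs; the network's two readings differ by only 1 to 2 pixels (about 3 to 4 mm, near its own noise). The robot is clear, with no force beyond sensor noise.
- **Disagreements:** The network's pad position differed from my hand-picked pad corners by about 4 to 6 mm sideways. I aimed between them, and the pad is 40 mm wide, so it did not matter. I had no direct reading of the arm's angle or of the stamp force on the pouch.

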